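# Lay out the brush, then unlatch the filter cassette and hold it over the drip dish

## Task

Get ready to clean the oil filter cassette. First lay the orange-handled brush flat in the long brush compartment of the white tray, lengthwise, with its black bristles at the yellow end; set it down rather than dropping it, and let go. Then pinch the cassette's two green side catches together until they unlock, lift it straight up out of its dock, carry it to the steel dish in the tray, and finish while still holding it there upright by both pinched catches, centred over the dish with its underside about 10 cm above the bench or higher; leave the other things where they stand.

Things in the scene. Friction and masses are not known exactly. Their poses are not given: they have to be found in the camera images.
- brush: flat cleaning brush lying on the bench, 150 long x 28 wide x 14 thick, 70 g; origin at the centre of its underside (about its centre of mass); own +x points along it to the black bristle head, z up. Orange handle 16 wide (x from -75 to +20), steel ferrule 22 wide (x 20 to 40), stiff bristle head 28 wide (x 40 to 75) (mm)
- brush_tip (a point): tip of the bristle end of the brush, on its axis, 75 from the origin and 7 above the underside (mm)
- tray: fixed white tray 200 (x) x 168 (y) x 18 high, floor and walls 4 thick; origin at the centre of its underside on the bench. Its +y side is the brush compartment, its -y side the drip bay (inside 192 x 90) with the steel dish. It may stand left or right of the robot (mm)
- tray_slot (a point): centre of the brush compartment's floor (4 above the bench); axes as the tray's. Inside 192 long (x) x 66 wide (y), walls 14 high above this floor. The yellow patch and yellow rim are at its +x end: the bristles go there (mm)
- dish: small round steel dish 68 across, 22 high, standing loose in the drip bay; origin at the centre of its underside. Must stay put (mm)
- dock: fixed low white instrument module with a screen, 190 x 110, top 46 above the bench, holding the cassette upright in a well; origin on the bench under the centre of the well; the screen side extends to its own +x. It may stand left or right of the robot (mm)
- dock_seat (a point): centre of the well's floor, 10 above the bench, where the cassette's underside rests when seated (mm)
- cassette: loose grey filter cassette with black ends and yellow top, upright in the dock, 70 (x) x 36 (y) x 90 high, about 0.3 kg; origin at the centre of its underside, z up, yaw as the dock's. Green sprung catches on its +y and -y sides: hooks at their feet hold under the dock's lips, so unpinched it cannot be lifted. Pinched, it comes straight up (2 clearance all round) and is free once raised 40 (mm)
- catch_l_pad (a point): middle of the outer face of the +y catch's thumb pad, 72 above the cassette's underside (82 above the bench when seated), 28 from its mid plane when released. The pads are upright, 30 long by 36 high (54 to 90 above the underside); they are 56 apart over the outside when released, 44 when fully pinched (mm)
- catch_r_pad (a point): the same on the -y catch
- catch_l (a joint): how far the +y catch is pressed inward, m: 0 released, 0.006 fully in (stop); the hook clears the lip from about 0.004. Spring, about 3 N at rest to 7 N fully in
- catch_r (a joint): the same for the -y catch
- bottle_a: amber bottle, 64 across, 150 high, far left; must stay put (mm)
- bottle_b: amber bottle, 64 across, 150 high, far right; must stay put (mm)
- jar: clear jar with orange cap, 52 across, 65 high, beyond the brush; must stay put (mm)
- beaker: glass beaker, 56 across, 70 high, beyond the brush; must stay put (mm)
- weight: brass weight, 34 across, 42 high, near the robot; must stay put (mm)
Not all that is in view belongs to the job. Several things look just like the brush: the one meant starts farthest from the robot's base.

How it is judged:
On the way, in this order (a step that is already met when the one before it is completed fails the run):
1. the brush lies flat and released in the brush compartment, bristles at the yellow end (x of brush in the frame of tray_slot between -0.03 and 0.03 m and y of brush in the frame of tray_slot between -0.027 and 0.027 m and z of brush in the frame of tray_slot between -0.004 and 0.005 m and x of brush_tip in the frame of tray_slot above 0.04 m and angle between the x axis of brush and the x axis of tray, either way round below 0.26 rad and angle between brush's own z axis and vertical below 0.12 rad and contact force between the fingers and brush below 0.1 N and linear speed of brush below 0.03 m/s), for 0.2 s.
2. both catches are pinched in by the fingers while the cassette is still seated in its dock (value of joint each of catch_l, catch_r above 0.0045 m and contact force between the fingers and cassette above 2 N and distance between cassette and dock_seat below 0.008 m), for 0.1 s.
At the end, for the whole second after the job is handed in: Brush flat, at rest, released in its compartment, within 0.26 rad of lengthwise, bristles at the yellow end. Fingers hold the cassette, both catches in over 4.5 mm; still, within 0.2 rad of upright, underside over 80 mm above the bench, within 30 mm of the dish centre, touching nothing else (all of step 1 and value of joint each of catch_l, catch_r above 0.0045 m and contact force between the fingers and cassette above 2 N and contact force between cassette and dock below 0.1 N and contact force between cassette and tray below 0.1 N and contact force between cassette and dish below 0.1 N and contact force between cassette and brush below 0.1 N and height (world z) of cassette above 0.08 m and horizontal distance between cassette and dish below 0.03 m and angle between cassette's own z axis and vertical below 0.2 rad and linear speed of cassette below 0.03 m/s); the arm keeps its last pose, push and grip.
It fails at once if the brush is dropped instead of set down (falls at over 0.9 m/s) (linear speed of brush above 0.9 m/s and contact force between the fingers and brush below 0.1 N).
It fails at once if another thing is moved more than 30 mm or tipped (distance of any of dish, bottle_a, bottle_b, jar, beaker, weight from where it was at the start of the episode above 0.03 m or angle between any of dish, bottle_a, bottle_b, jar, beaker, weight's own z axis and vertical above 0.5 rad).
It also fails if it takes over 61 s, if anything falls off the work surface, if the arm or the gripper's body presses on something with over 40 N, if the wrist force passes 120 N, or if a joint passes its speed limit or range.

## Robot

A 6-joint arm with a two-finger parallel gripper is mounted at the origin on the work surface. World frame = base frame: x ahead of the robot, y to its left, z up, the work surface at z = 0. Lengths are in m, angles in rad, forces in N, time in s.
With the tool pointing down it reaches from about 0.25 to 0.775 m from the base axis. Payload 8.9 kg.
Tool frame: the origin (TCP) lies midway between the tips of the shut fingers; the grasp point (between the pads) lies 19 mm behind it; z points along the fingers, y is the line along which they close (so a half turn about z gives the same grasp; the last joint's range is limited). The gripper opens to 85 mm and grips with 20 to 120 N. Pads are 22 mm wide; open, the fingers measure 114 mm over their backs; the gripper's body (76 mm by 85 mm) begins 54 mm behind the grasp point. The pads swing forward as they close: fully open they stand 13 mm farther back than shut.
Start: joints at [1.209, 0.291, -0.153, 1.127, 0, 1.431], TCP at [0.116, 0.512, 0.231] pointing down, gripper open.
Joint ranges: [-2.52, 2.52], [-0.91, 1.74], [-1.3, 1.37], [-1.96, 2.02], [-1.52, 1.47], [-3.14, 3.14]. Speed limits (rad/s): [2.22, 2.22, 2.79, 3.14, 3.14, 3.14].

## Interface

Orientations are given as a unit quaternion [x, y, z, w].
In Python, from plant import manip gives the robot as it stands. The module is installed in compiled form; this text tells all that it offers.
- The arm moves only by the tool apply_moves, never from a script. Its argument "increments" is a list of rows, each an object of numbers: "x", "y", "z": the shift along the tool's x, y, z as a fraction of full scale; "wx", "wy", "wz": the turn, a rotation vector about the tool's x, y, z as a fraction of full scale; "claw": the finger opening in mm, from 0 to 85.4. A call has 1 to 12 rows; each row is the pose to reach, as a shift and turn from the pose commanded when the call began, along the tool's axes at that moment; what a row does not reach only later rows make up. Full scale, the value 1, is 300 mm for a shift and pi/2 rad for a turn. A row lasts 1/10 s, in which the tool goes at most 50 mm and 8.59 degrees, less where a joint would pass 70% of its speed; a pose out of reach is approached as far as the arm can. A call with a number of a shift or a turn outside -1 to 1 is refused whole. A call with a gripper value outside its range is refused whole. The fingers move at their own pace and stop on an object; "force" is the grip in N (left out, the last holds). Time passes only in rows, so rows that repeat a pose let the fingers close. It gives the time, the measured TCP pose, the force, the opening and the grip force at its end, in the units of the state.
- manip.sense(): the state, without advancing time (a new reading comes with each control period).
- manip.camera(name): name is "scene" or "top" or "wrist"; returns a dict with "color" (420x560x3 uint8, red, green, blue), "range_z" (420x560 float32, m along the optical axis (not along the pixel's ray), 0 where there is no reading), "K" (3x3 intrinsics, pixels), "distortion" ([k1, k2, p1, p2, k3] as OpenCV has them; the pictures are not rectified), "R" (3x3) and "t" (3): a world point X has camera coordinates R X + t; the wrist camera has in their place "hand_eye" (4x4, takes a point from camera to tool coordinates, whose origin is the TCP and whose axes are the flange's). Camera axes: x right, y down, z forward; pixel columns grow to the right and rows downward; lengths in m; the calibration is good to about 2 mm. A picture is of the moment at which its call begins: read the wrist's pose just before it.
- manip.close_job(): hands the job in; it is judged then, once.
The state is a dict: "time_s": time; "joint_pos": joint angles; "qvel": joint speeds; "effort": joint torques, N m; "ee_pos": TCP position; "tool_rot": TCP orientation; "force": force on the tool from outside, world axes, zero at the start; "wrist_torque": the same for the moment, N m; "grip_width": finger opening in m; "grasp_force": force on a finger pad.
Only numpy, scipy, OpenCV 4.12 (cv2) and the standard library are available. Lean on these libraries where they do the work, as an engineer would, in place of code of your own. Each camera call takes 0.05 s, during which the arm holds its last target. There are 200 camera calls.

## Working session

There is one attempt and no reset: what is moved stays moved. The work goes in short steps, Python scripts to look and compute and a tool call to move; the robot and the scene stay as the last step left them, time stands still between calls to the robot, and variables do not carry over. Pictures are saved under pics/ and viewed, at most 10 in all, crops included, and the job is handed in when it is done.

Besides the shell and the picture viewer there is one more tool, called after "Emit:" as a command line: name --argument value ..., lists and objects as JSON in quotes. apply_moves: Moves the arm, as the interface text tells. Its arguments: {"type":"object","properties":{"increments":{"type":"array","items":{"type":"object","properties":{"x":{"type":"number","minimum":-1,"maximum":1},"y":{"type":"number","minimum":-1,"maximum":1},"z":{"type":"number","minimum":-1,"maximum":1},"wx":{"type":"number","minimum":-1,"maximum":1},"wy":{"type":"number","minimum":-1,"maximum":1},"wz":{"type":"number","minimum":-1,"maximum":1},"claw":{"type":"number"}}}},"force":{"type":"number"}},"required":["increments"]}

```bash
mkdir -p pics
cat > h.py <<'E'
import numpy as np, cv2
from plant import manip
from scipy.spatial.transform import Rotation as Ro
def snap(n,f):
    s=manip.sense(); c=manip.camera(n); cv2.imwrite('pics/'+f+'.png',c['color'][:,:,::-1])
    if 'hand_eye' in c:
        H=np.array(c['hand_eye']); T=np.eye(4); T[:3,:3]=Ro.from_quat(s['tool_rot']).as_matrix(); T[:3,3]=s['ee_pos']
        M=T@H; R=M[:3,:3].T; t=-R@M[:3,3]
    else: R,t=np.array(c['R']),np.array(c['t'])
    np.savez(f+'.npz',color=c['color'],z=c['range_z'],K=c['K'],d=c['distortion'],R=R,t=t)
    return s
def px(f,u,v,zp=None):
    "world point of pixel: by depth, or on the plane z=zp"
    a=np.load(f+'.npz'); p=cv2.undistortPoints(np.array([[[u,v]]],float),a['K'],a['d'])[0,0]
    r=np.array([p[0],p[1],1.]); R,t=a['R'],a['t']
    if zp is None:
        return R.T@(r*a['z'][int(round(v)),int(round(u))]-t)
    o=-R.T@t; d=R.T@r; return o+d*(zp-o[2])/d[2]
def cloud(f):
    a=np.load(f+'.npz'); z=a['z']; h,w=z.shape
    uv=np.stack(np.meshgrid(np.arange(w),np.arange(h)),-1).reshape(-1,1,2).astype(float)
    p=cv2.undistortPoints(uv,a['K'],a['d'])[:,0]
    P=np.c_[p,np.ones(len(p))]*z.reshape(-1,1)
    return ((P-a['t'])@a['R']).reshape(h,w,3)
E
python3 - <<'E'
from h import *
s=snap('top','top0'); snap('scene','sc0'); print(s)
a=cv2.imread('pics/top0.png');b=cv2.imread('pics/sc0.png')
E
```

```text
{'time_s': 0.0, 'joint_pos': array([ 1.20867087e+00,  2.91319617e-01, -1.54106848e-01,  1.12670909e+00,
       -1.11432933e-05,  1.43150555e+00]), 'qvel': array([-2.31471878e-04,  6.19344260e-04, -4.36741245e-06,  6.87526392e-04,
       -1.40073617e-03, -1.54808633e-03]), 'effort': array([ 6.05421264e-04, -5.37143934e+01,  3.31370115e+01,  1.60597352e-02,
       -2.15636696e-04,  1.32369473e-05]), 'ee_pos': array([0.11586176, 0.51160925, 0.23071914]), 'tool_rot': array([ 1.11186932e-01,  9.93799284e-01, -6.50060147e-04, -1.60726572e-04]), 'force': array([0.45868221, 0.04813259, 0.23654953]), 'wrist_torque': array([ 0.03896371,  0.01733544, -0.00916169]), 'grasp_force': 0.0, 'grip_width': 0.08526641123339755}
```

View pics/top0.png

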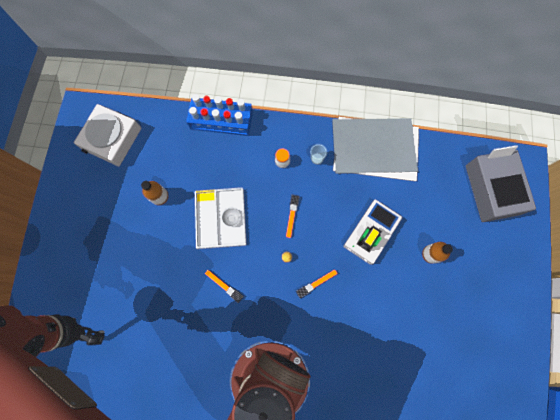

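View pics/sc0.png

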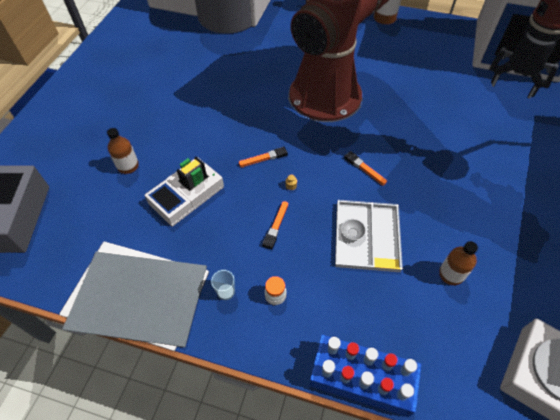

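Run:
```python
from h import *
a=cv2.imread('pics/top0.png')
cv2.imwrite('pics/c0.png',cv2.resize(a[175:275,185:415],None,fx=3.47,fy=3.47,interpolation=cv2.INTER_CUBIC))
for n,u,v in [('base',270,380),('br',292,216),('br2',224,285),('br3',317,284)]: print(n,px('top0',u,v,0.01).round(3))
P=cloud('top0'); C=np.load('top0.npz')['color']
hsv=cv2.cvtColor(C,cv2.COLOR_RGB2HSV)
# target brush: orange near
g=np.zeros(C.shape[:2],bool); g[190:245,275:305]=1
m=g&(P[...,2]>0.006)&(P[...,2]<0.03); Q=P[m]; print('brush pts',m.sum(),Q.mean(0))
r=cv2.minAreaRect(Q[:,:2].astype(np.float32)); print(r)
o=g&(hsv[...,0]<20)&(hsv[...,1]>150)&(hsv[...,2]>120); print('handle',o.sum(),P[o].mean(0))
g[:]=0; g[180:255,188:252]=1
m=g&(P[...,2]>0.012)&(P[...,2]<0.05); r=cv2.minAreaRect(P[m][:,:2].astype(np.float32)); print('tray',r,cv2.boxPoints(r))
y=g&(hsv[...,0]>22)&(hsv[...,0]<35)&(hsv[...,1]>150); print('yellow',y.sum(),P[y].mean(0))
g[:]=0; g[190:270,340:410]=1
m=g&(P[...,2]>0.03)&(P[...,2]<0.06); r=cv2.minAreaRect(P[m][:,:2].astype(np.float32)); print('dock',r,cv2.boxPoints(r))
m=g&(P[...,2]>0.08); Q=P[m];print('cass',m.sum(),Q.mean(0),Q[:,2].max(),cv2.minAreaRect(Q[:,:2].astype(np.float32)))
```

```text
base [ 0.006 -0.002  0.01 ]
br [ 0.549 -0.006  0.01 ]
br2 [0.286 0.19  0.01 ]
br3 [ 0.329 -0.117  0.01 ]
brush pts 259 [ 0.55437683 -0.0026335   0.01375289]
((0.5367745161056519, -0.0004507675766944885), (0.170921191573143, 0.09506091475486755), 8.916864395141602)
handle 71 [ 0.52409158 -0.00367269  0.01185469]
tray ((0.5110340118408203, 0.24320492148399353), (0.19852815568447113, 0.16725470125675201), 11.721606254577637) [[0.39685053 0.30492216]
 [0.43082944 0.14115538]
 [0.6252175  0.18148768]
 [0.5912386  0.34525448]]
yellow 132 [0.57945137 0.30511228 0.01528686]
dock ((0.5278167128562927, -0.2834591865539551), (0.11212436109781265, 0.1912732869386673), 62.54288101196289) [[ 0.41710353 -0.2891097 ]
 [ 0.5868311  -0.37730289]
 [ 0.6385299  -0.27780867]
 [ 0.46880233 -0.18961549]]
cass 305 [ 0.48005304 -0.24933335  0.17806402] 1.307628815141342 ((0.3868744373321533, -0.1659528613090515), (0.05958113074302673, 0.37306928634643555), 47.10309600830078)
```

View pics/c0.png

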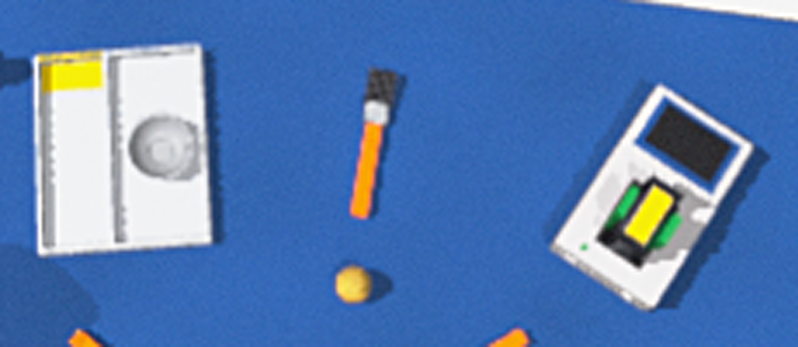

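Brush candidates in the top view are (292,216), (224,285) and (317,284). The first is farthest from the base (0.55 m, against 0.34 and 0.35), and the crop shows its bristles at the far end. The tray's yellow end is at +x, and the dock screen is at its far end.

```bash
cat >> h.py <<'E'
def go(x,y,z,psi):
    "move in tool units from the measured pose to a tool-down pose, tool x at yaw psi (deg)"
    s=manip.sense(); R=Ro.from_quat(s['tool_rot']); c,n=np.cos(np.radians(psi)),np.sin(np.radians(psi))
    G=Ro.from_matrix(np.array([[c,n,0],[n,-c,0],[0,0,-1.]]))
    d=R.inv().apply(np.array([x,y,z])-s['ee_pos'])/.3; w=(R.inv()*G).as_rotvec()/(np.pi/2)
    print('go',d.round(4),w.round(4),'tcp',s['ee_pos'].round(4),'t',round(s['time_s'],2),'w',round(s['grip_width'],4))
E
python3 - <<'E'
from h import *
A=px('top0',288.7,237,.014);B=px('top0',295.4,195.7,.014);print(A,B,(A+B)/2,np.degrees(np.arctan2(*(B-A)[1::-1])))
P=cloud('top0')
print('dish',px('top0',185+163/3.47,175+147/3.47,.022))
g=np.zeros(P.shape[:2],bool); g[180:255,222:252]=1
print('cass top',px('top0',185+651/3.47,175+215/3.47,.1))
c=(A+B)/2; go(c[0],c[1],.231,180+np.degrees(np.arctan2(*(B-A)[1::-1])))
E
```

```text
[ 0.47402158 -0.0034443   0.014     ] [ 0.62124201 -0.00839471  0.014     ] [ 0.54763179 -0.00591951  0.014     ] -1.9258962397318067
dish [0.51528292 0.19761599 0.022     ]
cass top [ 0.49425515 -0.27023589  0.1       ]
go [-1.7849e+00 -1.3646e+00  6.0000e-04] [-0.0007 -0.0002 -0.1204] tcp [0.1159 0.5117 0.2308] t 0.1 w 0.0853
```

Emit:
apply_moves --increments '[{"x": -0.95, "y": -0.73, "wz": -0.12}, {"x": -0.95, "y": -0.73, "wz": -0.12}, {"x": -0.95, "y": -0.73, "wz": -0.12}, {"x": -0.95, "y": -0.73, "wz": -0.12}, {"x": -0.95, "y": -0.73, "wz": -0.12}, {"x": -0.95, "y": -0.73, "wz": -0.12}, {"x": -0.95, "y": -0.73, "wz": -0.12}, {"x": -0.95, "y": -0.73, "wz": -0.12}, {"x": -0.95, "y": -0.73, "wz": -0.12}]'

```text
schema error: expected keys x, y, z, wx, wy, wz, claw
```

Run:
```python
from h import *
go(.53,-.006,.22,178)
```

```text
go [-1.7277 -1.3778  0.0373] [-0.0007 -0.0002 -0.1196] tcp [0.1159 0.5117 0.2308] t 0.1 w 0.0853
```

Emit:
apply_moves --increments '[{"x": -0.95, "y": -0.73, "z": 0, "wx": 0, "wy": 0, "wz": -0.12, "claw": 60}, {"x": -0.95, "y": -0.73, "z": 0, "wx": 0, "wy": 0, "wz": -0.12, "claw": 60}, {"x": -0.95, "y": -0.73, "z": 0, "wx": 0, "wy": 0, "wz": -0.12, "claw": 60}, {"x": -0.95, "y": -0.73, "z": 0, "wx": 0, "wy": 0, "wz": -0.12, "claw": 60}, {"x": -0.95, "y": -0.73, "z": 0, "wx": 0, "wy": 0, "wz": -0.12, "claw": 60}, {"x": -0.95, "y": -0.73, "z": 0, "wx": 0, "wy": 0, "wz": -0.12, "claw": 60}, {"x": -0.95, "y": -0.73, "z": 0, "wx": 0, "wy": 0, "wz": -0.12, "claw": 60}, {"x": -0.95, "y": -0.73, "z": 0, "wx": 0, "wy": 0, "wz": -0.12, "claw": 60}, {"x": -0.95, "y": -0.73, "z": 0, "wx": 0, "wy": 0, "wz": -0.12, "claw": 60}]'

```text
time_s: 1.0
ee_pos: [0.3467, 0.2338, 0.2311]
tool_rot: [0.019, 1.0, -0.0, -0.0]
force: [0.2, 0.2, -0.5]
grip_width: 0.0601
grasp_force: 0.0
```

Run:
```python
from h import *
go(.53,-.006,.22,178)
```

```text
go [-0.6413 -0.7753  0.0372] [-0.0002 -0.0001 -0.0022] tcp [0.3467 0.2338 0.2311] t 1.0 w 0.0601
```

Emit:
apply_moves --increments '[{"x": -0.64, "y": -0.775, "z": 0.03, "wx": 0, "wy": 0, "wz": 0, "claw": 45}, {"x": -0.64, "y": -0.775, "z": 0.03, "wx": 0, "wy": 0, "wz": 0, "claw": 45}, {"x": -0.64, "y": -0.775, "z": 0.03, "wx": 0, "wy": 0, "wz": 0, "claw": 45}, {"x": -0.64, "y": -0.775, "z": 0.03, "wx": 0, "wy": 0, "wz": 0, "claw": 45}, {"x": -0.64, "y": -0.775, "z": 0.03, "wx": 0, "wy": 0, "wz": 0, "claw": 45}, {"x": -0.64, "y": -0.775, "z": 0.03, "wx": 0, "wy": 0, "wz": 0, "claw": 45}, {"x": -0.64, "y": -0.775, "z": 0.03, "wx": 0, "wy": 0, "wz": 0, "claw": 45}, {"x": -0.64, "y": -0.775, "z": 0.03, "wx": 0, "wy": 0, "wz": 0, "claw": 45}, {"x": -0.64, "y": -0.775, "z": 0.03, "wx": 0, "wy": 0, "wz": 0, "claw": 45}]'

```text
time_s: 1.9
ee_pos: [0.5286, -0.002, 0.222]
tool_rot: [0.017, 1.0, 0.0, -0.001]
force: [-0.4, -0.1, 0.5]
grip_width: 0.045
grasp_force: 0.0
```

Run:
```python
from h import *
snap('wrist','w1')
P=cloud('w1'); C=np.load('w1.npz')['color']; hsv=cv2.cvtColor(C,cv2.COLOR_RGB2HSV)
m=(P[...,2]>0.007)&(P[...,2]<0.03)&(abs(P[...,1])<.05)&(P[...,0]>.44)&(P[...,0]<.65)
Q=P[m]; print(m.sum(),Q.mean(0),cv2.minAreaRect(Q[:,:2].astype(np.float32)),Q[:,2].max())
o=m&(hsv[...,0]<20)&(hsv[...,1]>150); q=P[o]; print(o.sum(),cv2.minAreaRect(q[:,:2].astype(np.float32)))
go(.53,-.006,.22,178)
```

```text
1853 [ 0.55583751 -0.00217773  0.01341754] ((0.5498951077461243, -0.0020104553550481796), (0.02699064090847969, 0.15024232864379883), 87.91680908203125) 0.016014583949585645
978 ((0.5227890014648438, -0.0006741676479578018), (0.014601491391658783, 0.09407679736614227), 87.89588928222656)
go [-0.0049 -0.0136  0.0076] [ 0.0003 -0.0004  0.0015] tcp [ 0.5287 -0.0019  0.2223] t 1.95 w 0.0451
```

View pics/w1.png

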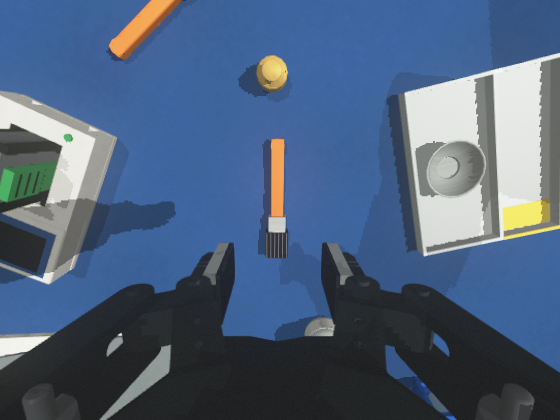

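Wrist view: the brush runs from (277,140) to (277,258) with its bristles at far +x, lined up between the fingers. Tray and dish (456,167) are on one side, the dock on the other.

Emit:
apply_moves --increments '[{"x": -0.07, "y": 0, "z": 0.4, "wx": 0, "wy": 0, "wz": 0, "claw": 45}, {"x": -0.07, "y": 0, "z": 0.4, "wx": 0, "wy": 0, "wz": 0, "claw": 45}, {"x": -0.07, "y": 0, "z": 0.6, "wx": 0, "wy": 0, "wz": 0, "claw": 45}, {"x": -0.07, "y": 0, "z": 0.6, "wx": 0, "wy": 0, "wz": 0, "claw": 45}, {"x": -0.07, "y": 0, "z": 0.68, "wx": 0, "wy": 0, "wz": 0, "claw": 45}, {"x": -0.07, "y": 0, "z": 0.71, "wx": 0, "wy": 0, "wz": 0, "claw": 45}, {"x": -0.07, "y": 0, "z": 0.71, "wx": 0, "wy": 0, "wz": 0, "claw": 45}]'

```text
time_s: 2.65
ee_pos: [0.5495, -0.0031, 0.0089]
tool_rot: [0.016, 1.0, 0.0, -0.001]
force: [-0.6, -0.4, 0.3]
grip_width: 0.0452
grasp_force: 0.0
```

Run:
```python
from h import *
go(.55,-.002,.006,178)
P=cloud('w1')
m=(P[...,2]>0.012)&(P[...,2]<0.03)&(P[...,1]>.1)&(P[...,0]>.38)&(P[...,0]<.68); 
print('tray',cv2.minAreaRect(P[m][:,:2].astype(np.float32)))
r=[px('w1',u,v,.022) for u,v in [(427,168),(486,168),(458,141),(456,197)]]
print('dish',(r[0]+r[1])/2,(r[2]+r[3])/2)
```

```text
go [-0.0017  0.0037  0.0097] [ 0.0002 -0.0011  0.0013] tcp [ 0.5495 -0.0031  0.0089] t 2.65 w 0.0452
tray ((0.5122432708740234, 0.2426808774471283), (0.20158256590366364, 0.1664608120918274), 11.595457077026367)
dish [0.51523412 0.20675282 0.022     ] [0.51722899 0.20761722 0.022     ]
```

Emit:
apply_moves --force 30 --increments '[{"x": 0, "y": 0, "z": 0.012, "wx": 0, "wy": 0, "wz": 0, "claw": 45}, {"x": 0, "y": 0, "z": 0.012, "wx": 0, "wy": 0, "wz": 0, "claw": 0}, {"x": 0, "y": 0, "z": 0.012, "wx": 0, "wy": 0, "wz": 0, "claw": 0}, {"x": 0, "y": 0, "z": 0.012, "wx": 0, "wy": 0, "wz": 0, "claw": 0}, {"x": 0, "y": 0, "z": 0.012, "wx": 0, "wy": 0, "wz": 0, "claw": 0}, {"x": 0, "y": 0, "z": 0.012, "wx": 0, "wy": 0, "wz": 0, "claw": 0}, {"x": 0, "y": 0, "z": 0.012, "wx": 0, "wy": 0, "wz": 0, "claw": 0}]'

```text
time_s: 3.35
ee_pos: [0.5512, -0.0043, 0.0069]
tool_rot: [0.017, 1.0, 0.0, 0.001]
force: [-0.9, 1.1, 6.9]
grip_width: 0.0149
grasp_force: 30.8
```

Run:
```python
from h import *
print(manip.sense()['ee_pos'],manip.sense()['force'])
go(.502,.289,.105,180+11.7)
```

```text
[ 0.55122882 -0.00426364  0.00685205] [-0.89140741  1.13373576  6.86665542]
go [ 0.1971  0.9713 -0.3275] [-1.000e-04  1.100e-03 -1.519e-01] tcp [ 0.5512 -0.0043  0.0069] t 3.35 w 0.0149
```

Emit:
apply_moves --increments '[{"x": 0, "y": 0, "z": -0.2, "wx": 0, "wy": 0, "wz": 0, "claw": 0}, {"x": 0, "y": 0, "z": -0.33, "wx": 0, "wy": 0, "wz": 0, "claw": 0}, {"x": 0.2, "y": 0.97, "z": -0.33, "wx": 0, "wy": 0, "wz": -0.152, "claw": 0}, {"x": 0.2, "y": 0.97, "z": -0.33, "wx": 0, "wy": 0, "wz": -0.152, "claw": 0}, {"x": 0.2, "y": 0.97, "z": -0.33, "wx": 0, "wy": 0, "wz": -0.152, "claw": 0}, {"x": 0.2, "y": 0.97, "z": -0.33, "wx": 0, "wy": 0, "wz": -0.152, "claw": 0}, {"x": 0.2, "y": 0.97, "z": -0.33, "wx": 0, "wy": 0, "wz": -0.152, "claw": 0}, {"x": 0.2, "y": 0.97, "z": -0.33, "wx": 0, "wy": 0, "wz": -0.152, "claw": 0}, {"x": 0.2, "y": 0.97, "z": -0.33, "wx": 0, "wy": 0, "wz": -0.152, "claw": 0}, {"x": 0.2, "y": 0.97, "z": -0.33, "wx": 0, "wy": 0, "wz": -0.152, "claw": 0}, {"x": 0.2, "y": 0.97, "z": -0.33, "wx": 0, "wy": 0, "wz": -0.152, "claw": 0}]'

```text
time_s: 4.45
ee_pos: [0.5006, 0.2879, 0.1049]
tool_rot: [-0.102, 0.995, -0.0, 0.0]
force: [1.1, -0.5, 0.4]
grip_width: 0.0148
grasp_force: 30.0
```

Run:
```python
from h import *
snap('wrist','w2'); P=cloud('w2'); C=np.load('w2.npz')['color']; hsv=cv2.cvtColor(C,cv2.COLOR_RGB2HSV)
o=(hsv[...,0]<20)&(hsv[...,1]>150)&(hsv[...,2]>90)&(P[...,2]>.08)&(P[...,2]<.15); q=P[o]; print(o.sum(),q[:,2].mean(),cv2.minAreaRect(q[:,:2].astype(np.float32)) if o.sum() else 0)
go(.502,.289,.0105,180+11.7)
```

```text
6102 0.1110174026675531 ((0.5106616020202637, 0.35076457262039185), (0.22506605088710785, 0.07863215357065201), 60.36050796508789)
go [-0.005   0.0039  0.3145] [-0.0002 -0.     -0.0007] tcp [0.5008 0.2876 0.1049] t 4.5 w 0.0153
```

View pics/w2.png

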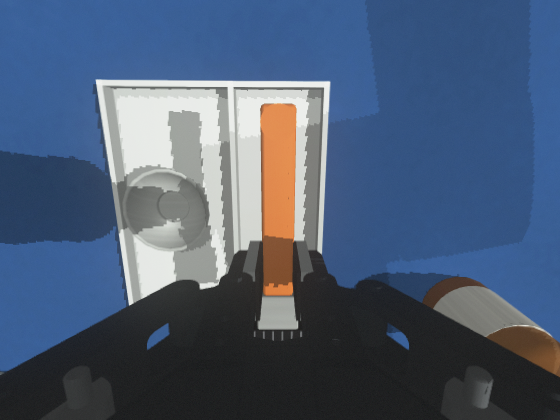

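The brush is held and centred over the compartment, between the divider (233) and outer wall (325), parallel to both.

Emit:
apply_moves --increments '[{"x": 0, "y": 0, "z": 0.15, "wx": 0, "wy": 0, "wz": 0, "claw": 0}, {"x": 0, "y": 0, "z": 0.25, "wx": 0, "wy": 0, "wz": 0, "claw": 0}, {"x": 0, "y": 0, "z": 0.29, "wx": 0, "wy": 0, "wz": 0, "claw": 0}, {"x": 0, "y": 0, "z": 0.305, "wx": 0, "wy": 0, "wz": 0, "claw": 0}, {"x": 0, "y": 0, "z": 0.312, "wx": 0, "wy": 0, "wz": 0, "claw": 0}, {"x": 0, "y": 0, "z": 0.312, "wx": 0, "wy": 0, "wz": 0, "claw": 0}, {"x": 0, "y": 0, "z": 0.312, "wx": 0, "wy": 0, "wz": 0, "claw": 0}]'

```text
time_s: 5.2
ee_pos: [0.5014, 0.289, 0.0123]
tool_rot: [-0.102, 0.995, 0.0, 0.001]
force: [1.0, 0.1, -0.1]
grip_width: 0.0151
grasp_force: 30.0
```

Emit:
apply_moves --increments '[{"x": 0, "y": 0, "z": 0.004, "wx": 0, "wy": 0, "wz": 0, "claw": 0}, {"x": 0, "y": 0, "z": 0.006, "wx": 0, "wy": 0, "wz": 0, "claw": 0}, {"x": 0, "y": 0, "z": 0.006, "wx": 0, "wy": 0, "wz": 0, "claw": 0}]'

```text
time_s: 5.5
ee_pos: [0.5012, 0.289, 0.0108]
tool_rot: [-0.102, 0.995, 0.0, 0.001]
force: [-2.5, -1.5, 12.3]
grip_width: 0.015
grasp_force: 31.4
```

Contact with the floor. Release and retreat.

Emit:
apply_moves --increments '[{"x": 0, "y": 0, "z": 0, "wx": 0, "wy": 0, "wz": 0, "claw": 27}, {"x": 0, "y": 0, "z": 0, "wx": 0, "wy": 0, "wz": 0, "claw": 27}, {"x": 0, "y": 0, "z": 0, "wx": 0, "wy": 0, "wz": 0, "claw": 27}, {"x": 0, "y": 0, "z": 0, "wx": 0, "wy": 0, "wz": 0, "claw": 27}, {"x": 0, "y": 0, "z": -0.1, "wx": 0, "wy": 0, "wz": 0, "claw": 27}, {"x": 0, "y": 0, "z": -0.25, "wx": 0, "wy": 0, "wz": 0, "claw": 27}, {"x": 0, "y": 0, "z": -0.4, "wx": 0, "wy": 0, "wz": 0, "claw": 27}, {"x": 0, "y": 0, "z": -0.55, "wx": 0, "wy": 0, "wz": 0, "claw": 27}, {"x": 0, "y": 0, "z": -0.7, "wx": 0, "wy": 0, "wz": 0, "claw": 27}, {"x": 0, "y": 0, "z": -0.7, "wx": 0, "wy": 0, "wz": 0, "claw": 60}, {"x": 0, "y": 0, "z": -0.7, "wx": 0, "wy": 0, "wz": 0, "claw": 60}]'

```text
time_s: 6.6
ee_pos: [0.501, 0.2889, 0.2203]
tool_rot: [-0.102, 0.995, 0.0, 0.001]
force: [-0.4, 0.0, -1.0]
grip_width: 0.0552
grasp_force: 0.0
```

Run:
```python
from h import *
snap('wrist','w3'); P=cloud('w3')
m=(P[...,2]>0.012)&(P[...,2]<0.03)&(P[...,1]>.1)&(P[...,0]>.38)&(P[...,0]<.68); 
r=cv2.minAreaRect(P[m][:,:2].astype(np.float32)); print('tray',r)
C=np.load('w3.npz')['color']; hsv=cv2.cvtColor(C,cv2.COLOR_RGB2HSV)
o=(hsv[...,0]<20)&(hsv[...,1]>150)&(hsv[...,2]>90)&(P[...,2]>.01)&(P[...,2]<.03)&(P[...,0]>.4)&(P[...,1]>.2)&(P[...,1]<.36); q=P[o]
print(o.sum(),q[:,2].mean(),cv2.minAreaRect(q[:,:2].astype(np.float32)))
go(.49,-.27,.24,180-27.5)
```

```text
tray ((0.4997618496417999, 0.3168290853500366), (0.2054784744977951, 0.3235498368740082), 9.484222412109375)
998 0.017455554873045842 ((0.47251832485198975, 0.2849835753440857), (0.09239373356103897, 0.014715597964823246), 12.267844200134277)
go [ 0.4116 -1.8162 -0.0699] [-1.000e-04 -2.000e-04  4.357e-01] tcp [0.5003 0.2886 0.219 ] t 6.65 w 0.06
```

View pics/w3.png

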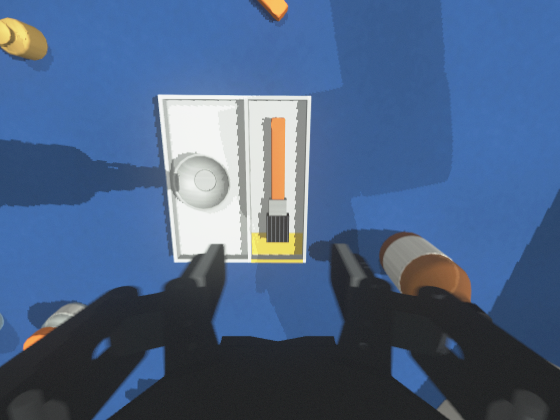

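The brush lies flat in its compartment with its bristles on the yellow patch (278,228), free of the fingers. Next is the cassette.

Emit:
apply_moves --increments '[{"x": 0.2, "y": -0.95, "z": -0.07, "wx": 0, "wy": 0, "wz": 0.22, "claw": 85}, {"x": 0.2, "y": -0.95, "z": -0.07, "wx": 0, "wy": 0, "wz": 0.22, "claw": 85}, {"x": 0.2, "y": -0.95, "z": -0.07, "wx": 0, "wy": 0, "wz": 0.22, "claw": 85}, {"x": 0.2, "y": -0.95, "z": -0.07, "wx": 0, "wy": 0, "wz": 0.22, "claw": 85}, {"x": 0.2, "y": -0.95, "z": -0.07, "wx": 0, "wy": 0, "wz": 0.22, "claw": 85}, {"x": 0.2, "y": -0.95, "z": -0.07, "wx": 0, "wy": 0, "wz": 0.22, "claw": 85}, {"x": 0.2, "y": -0.95, "z": -0.07, "wx": 0, "wy": 0, "wz": 0.22, "claw": 85}, {"x": 0.2, "y": -0.95, "z": -0.07, "wx": 0, "wy": 0, "wz": 0.22, "claw": 85}]'

```text
time_s: 7.45
ee_pos: [0.4988, -0.0033, 0.239]
tool_rot: [0.072, 0.997, 0.0, -0.001]
force: [-0.0, 0.6, 0.1]
grip_width: 0.0846
grasp_force: 0.0
```

Run:
```python
from h import *
r=[px('w3',u,v,.022) for u,v in [(172,181),(230,182),(201,152),(201,211)]]
print('dish',(r[0]+r[1])/2,(r[2]+r[3])/2)
go(.48,-.26,.24,180-27.5)
```

```text
dish [0.51526125 0.20231188 0.022     ] [0.51620323 0.20239469 0.022     ]
go [-0.0604 -0.856  -0.0039] [-1.000e-04 -1.700e-03  2.142e-01] tcp [ 0.4988 -0.0033  0.239 ] t 7.45 w 0.0846
```

Emit:
apply_moves --increments '[{"x": 0.0, "y": -0.85, "z": 0, "wx": 0, "wy": 0, "wz": 0.215, "claw": 85}, {"x": 0.0, "y": -0.85, "z": 0, "wx": 0, "wy": 0, "wz": 0.215, "claw": 85}, {"x": 0.0, "y": -0.85, "z": 0, "wx": 0, "wy": 0, "wz": 0.215, "claw": 85}, {"x": 0.0, "y": -0.85, "z": 0, "wx": 0, "wy": 0, "wz": 0.215, "claw": 85}, {"x": 0.0, "y": -0.85, "z": 0, "wx": 0, "wy": 0, "wz": 0.215, "claw": 85}, {"x": 0.0, "y": -0.85, "z": 0, "wx": 0, "wy": 0, "wz": 0.215, "claw": 85}, {"x": 0.0, "y": -0.85, "z": 0, "wx": 0, "wy": 0, "wz": 0.215, "claw": 85}, {"x": 0.0, "y": -0.85, "z": 0, "wx": 0, "wy": 0, "wz": 0.215, "claw": 85}]'

```text
time_s: 8.25
ee_pos: [0.4639, -0.2532, 0.2396]
tool_rot: [0.236, 0.972, 0.001, -0.001]
force: [-0.7, 0.4, -0.4]
grip_width: 0.0851
grasp_force: 0.0
```

Run:
```python
from h import *
snap('wrist','w4'); P=cloud('w4')
C=np.load('w4.npz')['color']; hsv=cv2.cvtColor(C,cv2.COLOR_RGB2HSV)
n=(P[...,0]>.38)&(P[...,0]<.6)&(P[...,1]>-.38)&(P[...,1]<-.16)
for k,m in [('yel',(hsv[...,0]>22)&(hsv[...,0]<35)&(hsv[...,1]>150)&(P[...,2]>.09)&(P[...,2]<.11)),('top>.09',(P[...,2]>.09)&(P[...,2]<.106)),('green',(hsv[...,0]>50)&(hsv[...,0]<90)&(hsv[...,1]>100)&(P[...,2]>.092)&(P[...,2]<.106)),('dock',(P[...,2]>.035)&(P[...,2]<.055))]:
    q=P[m&n]; print(k,len(q),q.mean(0) if len(q) else 0,cv2.minAreaRect(q[:,:2].astype(np.float32)) if len(q) else 0)
go(.49,-.27,.24,180-27.5)
```

```text
yel 0 0 0
top>.09 2390 [ 0.49291371 -0.26429649  0.09890913] ((0.4944104254245758, -0.2648375630378723), (0.05611986666917801, 0.06975369155406952), 62.155853271484375)
green 458 [ 0.49403364 -0.26582032  0.09938893] ((0.49448031187057495, -0.2651166319847107), (0.055223967880010605, 0.02934366837143898), 61.93523406982422)
dock 9129 [ 0.51753842 -0.2799357   0.0458008 ] ((0.5267964601516724, -0.28171083331108093), (0.11018754541873932, 0.1905478686094284), 62.760650634765625)
go [-0.1029 -0.0104 -0.0006] [ 0.0004 -0.0008  0.0021] tcp [ 0.464  -0.2531  0.2398] t 8.3 w 0.085
```

View pics/w4.png

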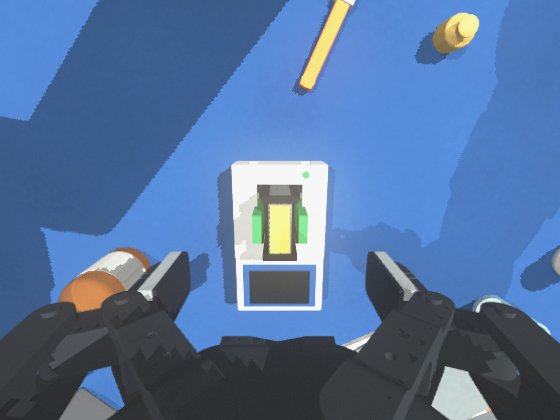

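Wrist view: the cassette's yellow top is at (280,228) with green catches at (257,225) and (302,225). They sit on the finger line, with the amber bottle at (105,280) to the left.

Emit:
apply_moves --increments '[{"x": -0.108, "y": 0.012, "z": 0.1, "wx": 0, "wy": 0, "wz": 0.002, "claw": 85}, {"x": -0.108, "y": 0.012, "z": 0.2, "wx": 0, "wy": 0, "wz": 0.002, "claw": 85}, {"x": -0.108, "y": 0.012, "z": 0.25, "wx": 0, "wy": 0, "wz": 0.002, "claw": 85}, {"x": -0.108, "y": 0.012, "z": 0.25, "wx": 0, "wy": 0, "wz": 0.002, "claw": 85}]'

```text
time_s: 8.7
ee_pos: [0.4934, -0.264, 0.1631]
tool_rot: [0.237, 0.971, 0.001, -0.002]
force: [0.7, 0.5, 0.1]
grip_width: 0.0848
grasp_force: 0.0
```

Run:
```python
from h import *
P=cloud('top0'); m=(P[...,2]>.03)&(P[...,2]<.2); m[:, :415]=0; m[:,460:]=0; m[:230]=0; m[275:]=0
q=P[m]; print('bottle_b',q.mean(0),cv2.minAreaRect(q[:,:2].astype(np.float32)))
b=q.mean(0)[:2]-np.array([.4944,-.265]); psi=np.radians(152.5); print('in tool',b@[np.cos(psi),np.sin(psi)],b@[np.sin(psi),-np.cos(psi)])
go(.4944,-.265,.060,152.5)
```

```text
bottle_b [ 0.47180586 -0.48344936  0.10092312] ((0.4748249053955078, -0.49017783999443054), (0.06426220387220383, 0.055128153413534164), 21.691659927368164)
in tool -0.08082744240741371 -0.2041997665764008
go [-0.0061 -0.0016  0.3436] [ 0.0005 -0.0029  0.0003] tcp [ 0.4934 -0.264   0.1631] t 8.7 w 0.0848
```

Emit:
apply_moves --force 40 --increments '[{"x": -0.005, "y": 0, "z": 0.15, "wx": 0, "wy": 0, "wz": 0, "claw": 85}, {"x": -0.005, "y": 0, "z": 0.25, "wx": 0, "wy": 0, "wz": 0, "claw": 85}, {"x": -0.005, "y": 0, "z": 0.32, "wx": 0, "wy": 0, "wz": 0, "claw": 85}, {"x": -0.005, "y": 0, "z": 0.343, "wx": 0, "wy": 0, "wz": 0, "claw": 85}, {"x": -0.005, "y": 0, "z": 0.343, "wx": 0, "wy": 0, "wz": 0, "claw": 60}, {"x": -0.005, "y": 0, "z": 0.343, "wx": 0, "wy": 0, "wz": 0, "claw": 50}, {"x": -0.005, "y": 0, "z": 0.343, "wx": 0, "wy": 0, "wz": 0, "claw": 40}, {"x": -0.005, "y": 0, "z": 0.343, "wx": 0, "wy": 0, "wz": 0, "claw": 30}, {"x": -0.005, "y": 0, "z": 0.343, "wx": 0, "wy": 0, "wz": 0, "claw": 30}, {"x": -0.005, "y": 0, "z": 0.343, "wx": 0, "wy": 0, "wz": 0, "claw": 30}, {"x": -0.005, "y": 0, "z": 0.343, "wx": 0, "wy": 0, "wz": 0, "claw": 30}]'

```text
time_s: 9.8
ee_pos: [0.4969, -0.2681, 0.065]
tool_rot: [0.239, 0.971, -0.0, 0.002]
force: [-1.6, 3.6, 13.0]
grip_width: 0.0401
grasp_force: 39.5
```

Run:
```python
from h import *
s=snap('wrist','w5'); snap('scene','sc5'); print(s['ee_pos'],s['force'],s['grip_width'],s['wrist_torque'])
a=cv2.imread('pics/w5.png'); b=cv2.imread('pics/sc5.png')
b=cv2.resize(b[110:230,110:250],(400,343),interpolation=cv2.INTER_CUBIC); a=cv2.resize(a[100:400,100:450],(400,343))
cv2.imwrite('pics/c5.png',np.hstack([a,b]))
```

```text
[ 0.49691491 -0.2681008   0.06501176] [-1.57024699  3.5951988  13.04242914] 0.040147209557119555 [0.56651009 0.33007211 0.09160162]
```

View pics/c5.png

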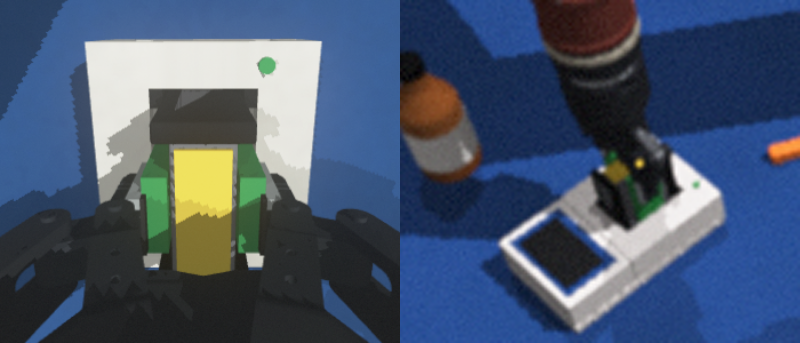

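Both fingers sit on the green catches, left (155,215) and right (250,215), with the cassette still seated. Test lift.

Emit:
apply_moves --increments '[{"x": 0, "y": 0, "z": -0.03, "wx": 0, "wy": 0, "wz": 0, "claw": 30}, {"x": 0, "y": 0, "z": -0.06, "wx": 0, "wy": 0, "wz": 0, "claw": 30}, {"x": 0, "y": 0, "z": -0.09, "wx": 0, "wy": 0, "wz": 0, "claw": 30}, {"x": 0, "y": 0, "z": -0.09, "wx": 0, "wy": 0, "wz": 0, "claw": 30}]'

```text
time_s: 10.3
ee_pos: [0.4963, -0.2681, 0.0911]
tool_rot: [0.239, 0.971, -0.001, 0.001]
force: [0.3, 0.5, -3.1]
grip_width: 0.0395
grasp_force: 42.6
```

Emit:
apply_moves --increments '[{"x": 0, "y": 0, "z": -0.08, "wx": 0, "wy": 0, "wz": 0, "claw": 30}, {"x": 0, "y": 0, "z": -0.16, "wx": 0, "wy": 0, "wz": 0, "claw": 30}, {"x": 0, "y": 0, "z": -0.24, "wx": 0, "wy": 0, "wz": 0, "claw": 30}, {"x": 0, "y": 0, "z": -0.3, "wx": 0, "wy": 0, "wz": 0, "claw": 30}, {"x": 0, "y": 0, "z": -0.3, "wx": 0, "wy": 0, "wz": 0, "claw": 30}]'

```text
time_s: 10.8
ee_pos: [0.4967, -0.2683, 0.1816]
tool_rot: [0.239, 0.971, -0.001, 0.002]
force: [-0.2, -0.7, -2.9]
grip_width: 0.0394
grasp_force: 42.6
```

Run:
```python
from h import *
s=manip.sense();print(s['force'])
go(.5174,.1994,.18,180-27.5)
```

```text
[-0.15669935 -0.65399835 -2.86135116]
go [0.6616 1.4135 0.0018] [-0.0004  0.0025 -0.0013] tcp [ 0.4967 -0.2683  0.1816] t 10.8 w 0.0394
```

Emit:
apply_moves --increments '[{"x": 0.03, "y": 0.06, "z": 0, "wx": 0, "wy": 0, "wz": 0, "claw": 30}, {"x": 0.07, "y": 0.15, "z": 0, "wx": 0, "wy": 0, "wz": 0, "claw": 30}, {"x": 0.11, "y": 0.24, "z": 0, "wx": 0, "wy": 0, "wz": 0, "claw": 30}, {"x": 0.15, "y": 0.33, "z": 0, "wx": 0, "wy": 0, "wz": 0, "claw": 30}, {"x": 0.2, "y": 0.42, "z": 0, "wx": 0, "wy": 0, "wz": 0, "claw": 30}, {"x": 0.24, "y": 0.51, "z": 0, "wx": 0, "wy": 0, "wz": 0, "claw": 30}, {"x": 0.28, "y": 0.6, "z": 0, "wx": 0, "wy": 0, "wz": 0, "claw": 30}, {"x": 0.32, "y": 0.69, "z": 0, "wx": 0, "wy": 0, "wz": 0, "claw": 30}, {"x": 0.36, "y": 0.77, "z": 0, "wx": 0, "wy": 0, "wz": 0, "claw": 30}, {"x": 0.4, "y": 0.85, "z": 0, "wx": 0, "wy": 0, "wz": 0, "claw": 30}, {"x": 0.42, "y": 0.9, "z": 0, "wx": 0, "wy": 0, "wz": 0, "claw": 30}, {"x": 0.42, "y": 0.9, "z": 0, "wx": 0, "wy": 0, "wz": 0, "claw": 30}]'

```text
time_s: 12.0
ee_pos: [0.5083, 0.032, 0.1781]
tool_rot: [0.237, 0.971, 0.0, -0.001]
force: [0.0, -0.5, -2.7]
grip_width: 0.0398
grasp_force: 42.6
```

Run:
```python
from h import *
go(.5174,.1994,.18,180-27.5)
```

```text
go [ 0.2305  0.509  -0.0059] [-0.0001 -0.0011  0.0003] tcp [0.5083 0.032  0.1781] t 12.0 w 0.0398
```

Emit:
apply_moves --increments '[{"x": 0.03, "y": 0.06, "z": 0, "wx": 0, "wy": 0, "wz": 0, "claw": 30}, {"x": 0.07, "y": 0.15, "z": -0.006, "wx": 0, "wy": 0, "wz": 0, "claw": 30}, {"x": 0.11, "y": 0.24, "z": -0.006, "wx": 0, "wy": 0, "wz": 0, "claw": 30}, {"x": 0.15, "y": 0.33, "z": -0.006, "wx": 0, "wy": 0, "wz": 0, "claw": 30}, {"x": 0.19, "y": 0.42, "z": -0.006, "wx": 0, "wy": 0, "wz": 0, "claw": 30}, {"x": 0.22, "y": 0.48, "z": -0.006, "wx": 0, "wy": 0, "wz": 0, "claw": 30}, {"x": 0.23, "y": 0.505, "z": -0.006, "wx": 0, "wy": 0, "wz": 0, "claw": 30}, {"x": 0.23, "y": 0.505, "z": -0.006, "wx": 0, "wy": 0, "wz": 0, "claw": 30}, {"x": 0.23, "y": 0.505, "z": -0.006, "wx": 0, "wy": 0, "wz": 0, "claw": 30}, {"x": 0.23, "y": 0.505, "z": -0.006, "wx": 0, "wy": 0, "wz": 0, "claw": 30}]'

```text
time_s: 13.0
ee_pos: [0.5181, 0.1953, 0.181]
tool_rot: [0.239, 0.971, -0.0, -0.0]
force: [-0.0, 0.3, -2.8]
grip_width: 0.0395
grasp_force: 42.6
```

Run:
```python
from h import *
s=snap('scene','sc6'); snap('wrist','w6'); print(s['ee_pos'],s['force'],s['grip_width'])
a=cv2.imread('pics/w6.png'); b=cv2.imread('pics/sc6.png')
b=cv2.resize(b[120:290,280:480],(400,340),interpolation=cv2.INTER_CUBIC); a=cv2.resize(a,(400,300)); a=cv2.copyMakeBorder(a,0,40,0,0,0)
cv2.imwrite('pics/c6.png',np.hstack([a,b]))
```

```text
[0.51807928 0.19525461 0.1810369 ] [-0.04591919  0.29169756 -2.80772094] 0.03952773241895563
```

View pics/c6.png

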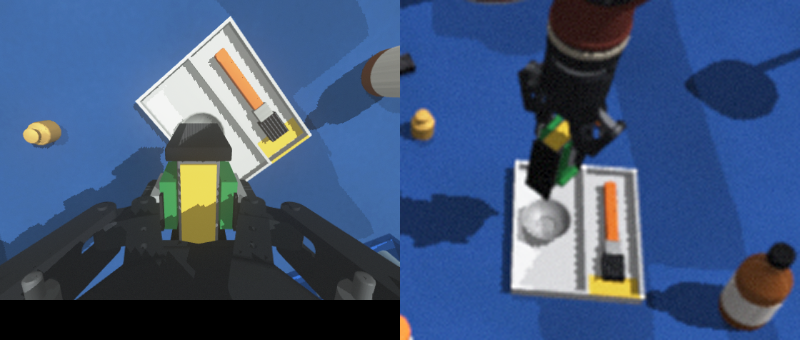

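Run:
```python
from h import *
P=cloud('w6'); C=np.load('w6.npz')['color']; hsv=cv2.cvtColor(C,cv2.COLOR_RGB2HSV)
psi=np.radians(152.5); X=np.array([np.cos(psi),np.sin(psi),0]);Y=np.array([np.sin(psi),-np.cos(psi),0]); T=manip.sense()['ee_pos']
n=(np.linalg.norm((P-T)[...,:2],axis=-1)<.06)
for k,m in [('yel',(hsv[...,0]>20)&(hsv[...,0]<35)&(hsv[...,1]>100)),('grn',(hsv[...,0]>50)&(hsv[...,0]<90)&(hsv[...,1]>80))]:
    q=P[m&n&(P[...,2]>.15)]; d=q-T; U=np.c_[d@X,d@Y]
    A=np.c_[U,np.ones(len(q))]; 
    if k=='yel':
        c=np.linalg.lstsq(A,q[:,2],rcond=None)[0]; print('slopes x,y',c)
    print(k,len(q),np.percentile(U,[1,50,99],axis=0).round(4).tolist(),np.percentile(q[:,2],[1,50,99]))
```

```text
slopes x,y [-0.00370551  0.00315546  0.21548459]
yel 5370 [[-0.0209, -0.0084], [0.0053, 0.0013], [0.0277, 0.0112]] [0.21387912 0.21545548 0.2167536 ]
grn 3753 [[-0.012, -0.0198], [0.0099, -0.0112], [0.0182, 0.0227]] [0.18220235 0.21507254 0.21671714]
```

The wrist view shows the cassette held by both green catches. Depth gives its top level at z = 0.2155, so the underside is about 0.125 m up. It is about 5 mm off the dish centre, and the brush is undisturbed at (250,95). Handing in.

```bash
python3 -c "
from plant import manip
print(manip.close_job())"
```

```text
the job is handed in; nothing more can be done
None
```

I handed in the job at about 13 s; the robot gave no verdict. The brush lies flat in its compartment with its bristles at the yellow end. The cassette is held upright by both pinched catches, about 5 mm off the dish centre, with its underside about 12.5 cm above the bench.

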